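Stand the chopping boards back up in the draining stand

ROBOT

A 6-joint arm with a two-finger parallel gripper is mounted at the origin on the work surface. World frame = base frame: x ahead of the robot, y to its left, z up, the work surface at z = 0. Lengths are in m, angles in rad, forces in N, time in s.
With the tool pointing down it reaches from about 0.3 to 0.775 m from the base axis. Payload 14.6 kg.
Tool frame: the origin (TCP) lies between the finger pads; the fingertips stand ctrl.tip_extent ahead of it and the grasp point (between the pads) lies 3 mm ahead of it (ctrl.tip_extent is the distance from the TCP to the fingertips, in m); z points along the fingers, y is the line along which they close (so a half turn about z gives the same grasp; the last joint's range is limited). The gripper opens to 94 mm and grips with 3 to 60 N. Pads are 16 mm wide; open, the fingers measure 119 mm over their backs; the gripper's body (75 mm by 177 mm) begins 78 mm behind the grasp point.
Start: joints at [-1.302, 0.3, 1.521, -0, 1.321, -0.067], TCP at [0.181, -0.519, 0.206] pointing down, gripper open.
Joint ranges: [-3.03, 3.03], [-0.79, 2.21], [0.23, 2.52], [-1.04, 4.18], [0, 3.07], [-2.55, 2.55]. Speed limits (rad/s): [2.22, 2.22, 2.57, 3.14, 3.14, 3.14].

INTERFACE

Orientations are given as [roll, pitch, yaw] about the fixed x, y, z axes, in that order (R = Rz(yaw) Ry(pitch) Rx(roll)).
In Python, from station import ctrl, viewer, order gives the robot as it stands (ctrl), with the cameras (viewer) and the job (order).
- The arm moves only by the tool shift_gripper, called after "Call:" by a JSON object that holds its "name" and its "arguments", one argument or row to a line. Schema: {"type":"object","properties":{"increments":{"type":"string"},"finger_gap":{"type":"number"},"clamp_n":{"type":"number"},"only":{"type":"string"},"quiet":{"type":"boolean"},"lines":{"type":"string"}},"required":["increments"],"additionalProperties":false}. increments is a string of 1 to 10 rows, parted by semicolons, with the numbers parted by spaces; each row has 6 numbers: dx, dy, dz in a scale on which 1.0 is 0.3 m, then a rotation vector rx, ry, rz in fractions of the full range, 1 being 4 rad; each row shifts and turns the commanded pose from where the row before left it, along the tool's axes as they then stand; what a row does not reach is not made up. A row lasts 1/10 s, in which the tool goes at most 0.05 m and 0.15 rad, less where a joint would pass 70% of its speed; a pose out of reach is approached as far as the arm can. finger_gap is the finger opening in m, set as the call begins (left out keeps the last). The fingers move at their own pace and stop on an object; clamp_n is the grip in N (left out, the last holds). Time passes only in rows, so rows that do not move let the fingers close. The tool returns the time, the measured TCP pose, the force, the opening and the grip force at its end. only (a regular expression) keeps the lines of the reply that match it, lines (a string "A,B") keeps lines A to B, and quiet returns only ok. A shift or turn number past 1, either way, is cut back to 1. Input that does not fit is refused with a message, and nothing moves.
- ctrl.get_obs(): the state, without advancing time (a new reading comes with each control period).
- viewer.camera(name): name is "side" or "top"; returns a dict with "pixels" (420x560x3 uint8, blue, green, red), "fx", "fy", "cx", "cy" (pixels), "extrinsics" (4x4, takes a point from camera to world coordinates). Camera axes: x right, y up, looking along -z (the intrinsics and any distortion apply to the point x, -y, -z); pixel columns grow to the right and rows downward; lengths in m; the calibration is good to about 2 mm. A picture is of the moment at which its call begins. There is no depth.
- order.hand_in(): hands the job in; it is judged then, once.
The state is a dict: "time_s": time; "qpos": joint angles; "joint_vel": joint speeds; "tau": joint torques, N m; "ee_pos": TCP position; "eef_rot": TCP orientation; "force": force on the tool from outside, world axes, zero at the start; "moment": the same for the moment, N m; "grip_width": finger opening in m; "grip_force": force on a finger pad.
Only numpy, scipy, OpenCV 4.12 (cv2) and the standard library are available. Lean on these libraries where they do the work, as an engineer would, in place of code of your own. Each camera call takes 0.05 s, during which the arm holds its last target. There are 200 camera calls.

TASK

Both chopping boards have tipped forward onto the front rail of the draining stand. With the fingertips, gently push each one back up until it leans at rest against the wire backrest behind it, bottom edge still in the groove. Do not grip or lift the boards, and leave the mug, soap bottle and jar as they are.

Things in the scene. Friction and masses are not known exactly. Their poses are not given: they have to be found in the camera images.
- stand: fixed draining stand, wooden foot and steel wires, with two places for boards side by side at y = -110 and +110 mm. Origin: on the counter under the groove, mid-length. +x from front rail to backrests (away from the robot), y along its 450 mm length, z up. Foot 12 mm thick, x -100 to +70 mm. Groove along y, from a 10 mm high lip at x = -7 mm to the backrests at x = +14 mm
- stand_rail (a point): middle of the front rail, an 8 mm steel bar along the stand's y, 450 mm long, centre 140 mm above the counter, 78 mm in front of the groove line; posts at its ends and middle
- backrest_left (a point): middle of the top wire of the left (+y) backrest: a hoop of 6 mm wire, 100 mm wide, rising 156 mm from the foot, reclined 12 degrees away from the robot. A board pushed only upright can stay balanced on its bottom edge: it falls back on its hoop when pushed about 5 degrees beyond vertical
- backrest_right (a point): the same point of the right (-y) backrest, which is identical
- large_board: the larger wooden chopping board, in either place, 190 x 240 x 18 mm (wide, high, thick), loose, 0.38 to 0.73 kg. Origin: middle of the bottom edge. z runs up the board, y along its width, x through its thickness towards the backrest. Starts tipped 30 degrees forward (top towards the robot) on the rail, bottom front corner on the stand's x = 0 line, 12 mm above the counter.
- large_board_top (a point): middle of the larger board's top edge, 240 mm up its z axis from its origin
- small_board: the smaller wooden chopping board, in the other place, 150 x 200 x 18 mm (wide, high, thick), loose, 0.25 to 0.48 kg. Origin: middle of the bottom edge. z runs up the board, y along its width, x through its thickness towards the backrest. Starts tipped 30 degrees forward (top towards the robot) on the rail, bottom front corner on the stand's x = 0 line, 12 mm above the counter.
- small_board_top (a point): middle of the smaller board's top edge, 200 mm up its z axis from its origin
- mug: white mug beside the stand, 76 mm across, 90 mm high, handle at its +y. Origin: centre of its underside. Leave alone
- soap_bottle: clear soap bottle with white cap, 60 mm across, 190 mm high, beside the stand, on the left (+y). Origin: centre of its underside. Leave alone
- jar: glass jar with steel lid, 76 mm across, 110 mm high, beside the stand. Origin: centre of its underside. Leave alone

How it is judged:
At the end, for the whole second after the job is handed in: Both boards rest leaning back: top edge over 12% of its height behind the groove (29 mm large, 24 mm small), under 20 degrees from vertical, bottom edge in the groove (moved under 30 mm, below 30 mm). Mug, bottle and jar upright, moved under 25 mm (angle between each of large_board, small_board's own z axis and vertical below 0.36 rad and x of large_board_top in the frame of stand above 0.0288 m and distance of each of large_board, small_board from where it was at the start of the episode below 0.03 m and height (world z) of each of large_board, small_board below 0.03 m and linear speed of each of large_board, small_board below 0.02 m/s and angular speed of each of large_board, small_board below 0.1 rad/s and x of small_board_top in the frame of stand above 0.024 m and distance of each of mug, soap_bottle, jar from where it was at the start of the episode below 0.025 m and angle between each of mug, soap_bottle, jar's own z axis and vertical below 0.2 rad); the robot touches nothing.
It fails at once if a board is lifted out of the groove (bottom edge over 45 mm above the counter) (height (world z) of any of large_board, small_board above 0.045 m).
It fails at once if the fingers press on or squeeze a board with more than 25 N (contact force between the fingers and large_board above 25 N or contact force between the fingers and small_board above 25 N).
It fails at once if the mug, bottle or jar is knocked over or pushed more than 25 mm (distance of any of mug, soap_bottle, jar from where it was at the start of the episode above 0.025 m or angle between any of mug, soap_bottle, jar's own z axis and vertical above 0.35 rad).
It also fails if it takes over 54 s, if anything falls off the work surface, if the arm or the gripper's body presses on something with over 40 N, if the wrist force passes 120 N, or if a joint passes its speed limit or range.

## Working session

There is one attempt and no reset: what is moved stays moved. The work goes in short steps, Python scripts to look and compute and a tool call to move; the robot and the scene stay as the last step left them, time stands still between calls to the robot, and variables do not carry over. Pictures are saved under pics/ and viewed, at most 10 in all, crops included, and the job is handed in when it is done.

```bash
ls; mkdir -p pics
```

Run:
```python
from station import ctrl, viewer, order
import cv2
for n in ("side","top"):
    c=viewer.camera(n); cv2.imwrite(f"pics/{n}0.png",c["pixels"]); print(n,c["fx"],c["fy"],c["cx"],c["cy"],c["extrinsics"],[k for k in c])
print(ctrl.tip_extent, ctrl.get_obs())
```

```text
pics
station.py
side 406.6767794637646 406.6767794637646 276.01460748010186 212.59352893291472 [[-0.99883957  0.00487834 -0.04791362  0.46037056]
 [-0.0422774  -0.56532465  0.82378435  0.84274687]
 [-0.02306805  0.82485407  0.56487487  0.70220958]
 [ 0.          0.          0.          1.        ]] ['pixels', 'fx', 'fy', 'cx', 'cy', 'extrinsics']
top 436.58594943074445 436.58594943074445 282.15800194616475 213.25850422833284 [[ 0.0232419   0.99771176 -0.06349067  0.44546258]
 [-0.99969508  0.02372398  0.0068494   0.02016398]
 [ 0.00833998  0.06331212  0.99795893  1.34415129]
 [ 0.          0.          0.          1.        ]] ['pixels', 'fx', 'fy', 'cx', 'cy', 'extrinsics']
0.022 {'time_s': 0.1, 'qpos': array([-1.30160918e+00,  3.00407572e-01,  1.52153035e+00, -1.69211203e-05,
        1.32069233e+00, -6.65903551e-02]), 'joint_vel': array([ 0.00048867, -0.00150646, -0.00135328,  0.00205329, -0.00097794,
        0.00071734]), 'tau': array([ 1.34997339e-03, -5.32644582e+01, -3.53282332e+01,  7.09121092e-02,
        2.34559318e-02, -8.16697707e-05]), 'ee_pos': array([ 0.18116135, -0.51905527,  0.20554263]), 'eef_rot': array([-3.14055626e+00, -5.26890505e-05,  3.35781671e-01]), 'force': array([ 0.42909821, -0.15005184,  0.18768495]), 'moment': array([0.04227477, 0.00457253, 0.02945317]), 'grip_force': 0.0, 'grip_width': 0.09428417731131804}
```

View pics/side0.png

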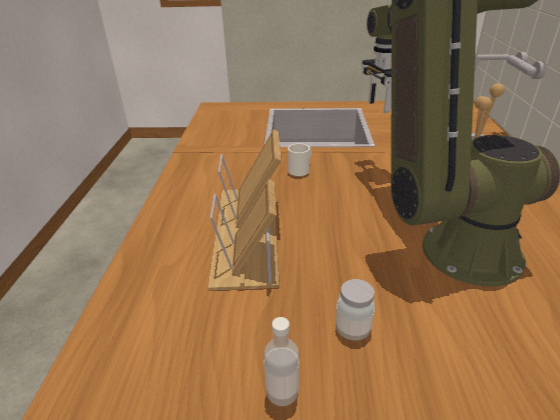

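View pics/top0.png

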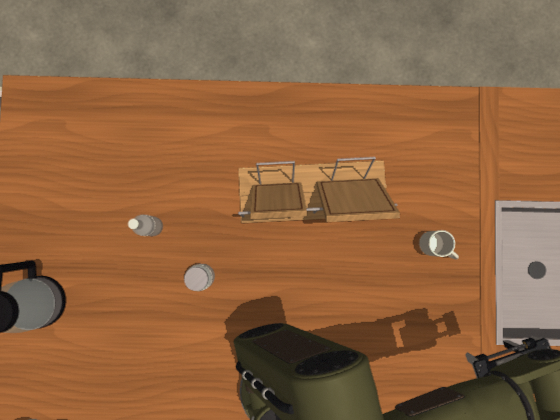

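Side view: the large board is behind, top corner near (277,135), and the small one in front at about (268,187). Top view: the small board is on the left (+y) at (277,198), the large one on the right at (357,197). The mug is at (441,243), bottle (148,226), jar (199,277). Next I'll enlarge both.

Run:
```python
import cv2
a=cv2.imread("pics/top0.png")[145:235,225:410]; cv2.imwrite("pics/top0c.png",cv2.resize(a,None,fx=4,fy=4,interpolation=cv2.INTER_CUBIC))
a=cv2.imread("pics/side0.png")[125:295,200:310]; cv2.imwrite("pics/side0c.png",cv2.resize(a,None,fx=3.5,fy=3.5,interpolation=cv2.INTER_CUBIC))
```

```text
(no output)
```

View pics/top0c.png

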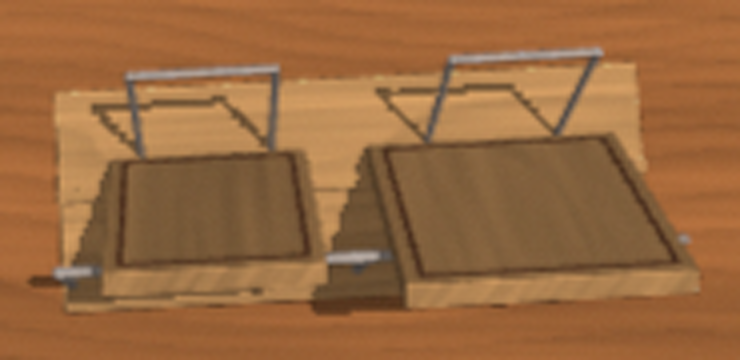

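View pics/side0c.png

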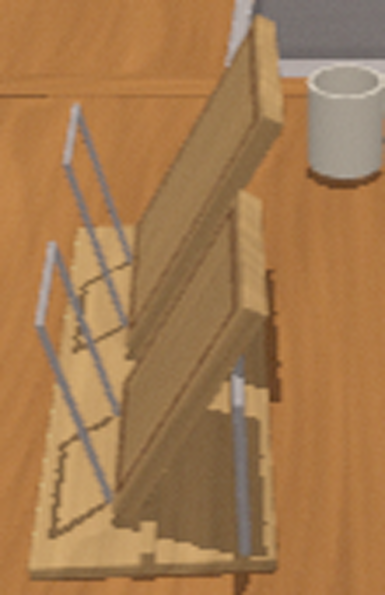

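Create geo.py:
```python
import numpy as np
from station import ctrl, viewer, order
C={}
def cam(n):
    if n not in C: C[n]=viewer.camera(n)
    return C[n]
def ray(n,u,v):
    c=cam(n); E=np.array(c["extrinsics"])
    d=E[:3,:3]@np.array([(u-c["cx"])/c["fx"],-(v-c["cy"])/c["fy"],-1]); return E[:3,3],d/np.linalg.norm(d)
def tri(a,b):
    (o,d),(p,e)=ray("top",*a),ray("side",*b)
    s=np.linalg.lstsq(np.c_[d,-e],p-o,rcond=None)[0]
    A,B=o+s[0]*d,p+s[1]*e; return (A+B)/2,np.linalg.norm(A-B)
def plane(n,uv,z):
    o,d=ray(n,*uv); return o+d*(z-o[2])/d[2]
```

Run:
```python
from geo import *
T=lambda u,v:(225+(u+.5)/4-.5,145+(v+.5)/4-.5)
S=lambda u,v:(200+(u+.5)/3.5-.5,125+(v+.5)/3.5-.5)
P={'hoopL_l':((129,77),(40,323)),'hoopL_r':((278,69),(52,243)),'hoopR_l':((450,59),(67,163)),'hoopR_r':((601,51),(75,105)),
'S_bl':((105,268),(233,307)),'S_br':((322,262),(238,190)),'S_fl':((105,294),(265,318)),'S_fr':((325,287),(260,203)),
'L_bl':((408,282),(257,115)),'L_br':((697,267),(258,15)),'L_fl':((408,307),(281,125)),'L_fr':((698,290),(276,30)),'railend':((60,273),(238,362))}
np.set_printoptions(precision=4,suppress=True)
for k,(a,b) in P.items(): print(k,*tri(T(*a),S(*b)))
for q in [(55,93),(635,63),(68,310)]: print('foot',plane("top",T(*q),.012))
for n,q,z in [('mug',(441,243),.09),('jar',(198,277),.11),('bot',(134,224),.19)]: print(n,plane("top",q,z))
```

```text
hoopL_l [0.6537 0.084  0.1689] 0.0014298916726344763
hoopL_r [ 0.6623 -0.0171  0.1679] 0.002406671268206217
hoopR_l [ 0.6709 -0.134   0.1692] 0.0005772373141617347
hoopR_r [ 0.6799 -0.2369  0.1684] 0.002037101162213074
S_bl [0.5235 0.0953 0.1901] 0.004491930316049776
S_br [ 0.5297 -0.0482  0.1939] 0.002550104094897545
S_fl [0.505  0.0952 0.1817] 0.0010594868912434713
S_fr [ 0.5141 -0.0513  0.1814] 0.002930376631715645
L_bl [ 0.5167 -0.1016  0.2269] 0.004457961606932764
L_br [ 0.5278 -0.2873  0.2273] 0.001461291006078374
L_fl [ 0.5001 -0.1029  0.218 ] 0.0025857880023016848
L_fr [ 0.5135 -0.2924  0.2115] 0.0023605115800038254
railend [0.5199 0.1267 0.1698] 0.0028985653934843992
foot [0.6668 0.1489 0.012 ]
foot [ 0.7012 -0.2976  0.012 ]
foot [0.5002 0.134  0.012 ]
mug [ 0.4505 -0.447   0.09  ]
jar [0.3395 0.2433 0.11  ]
bot [0.4812 0.4022 0.19  ]
```

The measurements fit the stated sizes. The stand origin is near (0.617, -0.080) with yaw 0.081. The large board is at stand y -0.107 with its top at about z 0.22, and the small one is at +0.110 with its top at about 0.19. I'll use open fingers pointing down, so both push across the board's width, starting with the large board.

The manual's scale: shifts go in shares of 0.3 m and turns go in shares of 4 rad. Converting my numbers, 0.035 m / 0.3 = 0.1167, -0.033 m / 0.3 = -0.11, 0.128 rad / 4 = 0.032.

Call:
{"name": "shift_gripper", "arguments": {
  "increments": "0 0 0 0 0 0.032;0 0 0 0 0 0.0318;0.1 -0.1 0 0 0 0;0.1167 -0.11 0 0 0 0;0.1167 -0.11 0 0 0 0;0.1167 -0.11 0 0 0 0;0.1167 -0.11 0 0 0 0;0.1167 -0.11 0 0 0 0;0.1167 -0.11 0 0 0 0;0.1 -0.1 0 0 0 0"
}}

```text
time_s: 1.2
ee_pos: [0.4307, -0.2384, 0.2061]
eef_rot: [3.142, -0.0, 0.081]
force: [1.1, -1.5, -0.3]
grip_width: 0.0939
grip_force: 0.0
```

In the tool's units: 0.02 m / 0.3 = 0.0667, -0.018 m / 0.3 = -0.06.

Call:
{"name": "shift_gripper", "arguments": {
  "increments": "0.0667 -0.06 0 0 0 0;0.06 -0.0567 0 0 0 0;0 0 0 0 0 0"
}}

```text
time_s: 1.5
ee_pos: [0.4658, -0.2005, 0.2058]
eef_rot: [-3.141, 0.0, 0.084]
force: [0.4, -0.2, -0.1]
grip_width: 0.0938
grip_force: 0.0
```

Call:
{"name": "shift_gripper", "arguments": {
  "increments": "0.0333 0 0 0 0 0;0.0333 0 0 0 0 0;0.0167 0 0 0 0 0;0.0167 0 0 0 0 0"
}}

```text
time_s: 1.9
ee_pos: [0.4948, -0.2004, 0.2059]
eef_rot: [-3.141, 0.0, 0.08]
force: [0.3, -0.3, -0.2]
grip_width: 0.0939
grip_force: 0.0
```

In the tool's units: 0.004 m / 0.3 = 0.0133.

Call:
{"name": "shift_gripper", "arguments": {
  "increments": "0.0133 0 0 0 0 0;0.0133 0 0 0 0 0;0.0133 0 0 0 0 0;0.0133 0 0 0 0 0"
}}

```text
time_s: 2.3
ee_pos: [0.5107, -0.1987, 0.2062]
eef_rot: [3.141, -0.0, 0.081]
force: [-2.2, -0.1, 1.5]
grip_width: 0.0944
grip_force: 1.2
```

Call:
{"name": "shift_gripper", "arguments": {
  "increments": "0.0167 0 0 0 0 0;0.0167 0 0 0 0 0;0.0167 0 0 0 0 0;0.0167 0 0 0 0 0"
}}

```text
time_s: 2.7
ee_pos: [0.5308, -0.197, 0.206]
eef_rot: [-3.142, -0.0, 0.081]
force: [-2.0, -0.0, 2.0]
grip_width: 0.0939
grip_force: 1.2
```

Run:
```python
from geo import *
import cv2
a=[cam(n)["pixels"] for n in("side","top")]; a=[a[0][80:320,150:430],a[1][100:300,200:480]]
cv2.imwrite("pics/p1.png",cv2.resize(np.vstack(a),None,fx=1.35,fy=1.35))
```

```text
(no output)
```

View pics/p1.png

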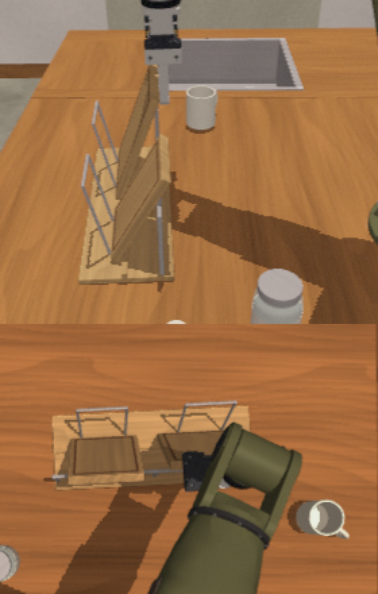

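Side view (upper part): the large board is rising on the fingers at (160,90). Force is about 2 N.

In the tool's units: 0.006 m / 0.3 = 0.02.

Call:
{"name": "shift_gripper", "arguments": {
  "increments": "0.02 0 0 0 0 0;0.02 0 0 0 0 0;0.02 0 0 0 0 0;0.02 0 0 0 0 0;0.02 0 0 0 0 0;0.02 0 0 0 0 0;0.02 0 0 0 0 0;0.02 0 0 0 0 0"
}}

```text
time_s: 3.6
ee_pos: [0.5787, -0.1931, 0.206]
eef_rot: [-3.142, 0.0, 0.081]
force: [-0.4, 0.1, 1.1]
grip_width: 0.094
grip_force: 0.3
```

Call:
{"name": "shift_gripper", "arguments": {
  "increments": "0.0167 0 0 0 0 0;0.0167 0 0 0 0 0;0.0167 0 0 0 0 0;0.0167 0 0 0 0 0;0.0167 0 0 0 0 0;0.0167 0 0 0 0 0;0.0133 0 0 0 0 0;0.0133 0 0 0 0 0"
}}

```text
time_s: 4.4
ee_pos: [0.6164, -0.1901, 0.206]
eef_rot: [-3.142, 0.0, 0.081]
force: [0.0, -0.6, 0.7]
grip_width: 0.094
grip_force: 0.0
```

Call:
{"name": "shift_gripper", "arguments": {
  "increments": "0.0133 0 0 0 0 0;0.0133 0 0 0 0 0;0.01 0 0 0 0 0;0.01 0 0 0 0 0"
}}

```text
time_s: 4.8
ee_pos: [0.6303, -0.1889, 0.206]
eef_rot: [-3.142, -0.0, 0.081]
force: [-0.1, 1.0, 0.1]
grip_width: 0.0944
grip_force: 0.0
```

Call:
{"name": "shift_gripper", "arguments": {
  "increments": "0.01 0 0 0 0 0;0.0067 0 0 0 0 0;0 0 0 0 0 0"
}}

```text
time_s: 5.1
ee_pos: [0.6352, -0.1886, 0.206]
eef_rot: [-3.142, 0.0, 0.081]
force: [-0.1, -0.4, 0.1]
grip_width: 0.0941
grip_force: 0.0
```

In the tool's units: -0.04 m / 0.3 = -0.1333, -0.03 m / 0.3 = -0.1.

Call:
{"name": "shift_gripper", "arguments": {
  "increments": "-0.0667 0 0 0 0 0;-0.1333 0 0 0 0 0;-0.1333 0 0 0 0 0;-0.1333 0 0 0 0 0;-0.0667 0 0 0 0 0;0 -0.1 0 0 0 0;0 -0.1333 0 0 0 0;0 -0.1333 0 0 0 0;0 -0.1333 0 0 0 0"
}}

```text
time_s: 6.0
ee_pos: [0.463, -0.0507, 0.2063]
eef_rot: [3.141, -0.001, 0.08]
force: [1.0, -0.1, 0.6]
grip_width: 0.094
grip_force: 0.0
```

Call:
{"name": "shift_gripper", "arguments": {
  "increments": "0 -0.1333 0 0 0 0;0 -0.0867 0 0 0 0;0 0 0.0667 0 0 0;0 0 0.0133 0 0 0;0 0 0 0 0 0"
}}

```text
time_s: 6.5
ee_pos: [0.4578, 0.0136, 0.1818]
eef_rot: [-3.141, 0.001, 0.081]
force: [0.3, -0.3, 0.2]
grip_width: 0.0939
grip_force: 0.0
```

Run:
```python
from geo import *
import cv2
a=[cam(n)["pixels"] for n in("side","top")]; a=[a[0][80:320,150:430],a[1][100:300,200:480]]
cv2.imwrite("pics/p2.png",cv2.resize(np.vstack(a),None,fx=1.35,fy=1.35))
```

```text
(no output)
```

View pics/p2.png

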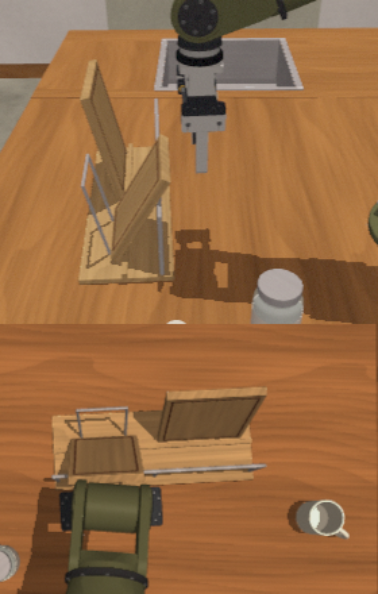

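The large board now leans back on its hoop (top at (95,65) in the side part). The gripper is in front of the small board, which I'll push next.

In the tool's units: 0.015 m / 0.3 = 0.05, 0.004 m / 0.3 = 0.0133.

Call:
{"name": "shift_gripper", "arguments": {
  "increments": "0.05 0 0 0 0 0;0.05 0 0 0 0 0;0.0133 0 0 0 0 0;0.0133 0 0 0 0 0;0.0133 0 0 0 0 0;0.0133 0 0 0 0 0;0.0133 0 0 0 0 0"
}}

```text
time_s: 7.3
ee_pos: [0.508, 0.0178, 0.1822]
eef_rot: [3.142, 0.0, 0.081]
force: [-1.4, -0.6, 1.7]
grip_width: 0.0939
grip_force: 0.9
```

Call:
{"name": "shift_gripper", "arguments": {
  "increments": "0.0167 0 0 0 0 0;0.0167 0 0 0 0 0;0.0167 0 0 0 0 0;0.0167 0 0 0 0 0;0.0167 0 0 0 0 0;0.0167 0 0 0 0 0;0.0167 0 0 0 0 0;0.0167 0 0 0 0 0"
}}

```text
time_s: 8.1
ee_pos: [0.5483, 0.0211, 0.182]
eef_rot: [-3.142, -0.0, 0.081]
force: [-0.9, -0.2, 0.3]
grip_width: 0.0943
grip_force: 0.4
```

Call:
{"name": "shift_gripper", "arguments": {
  "increments": "0.0167 0 0 0 0 0;0.0167 0 0 0 0 0;0.0167 0 0 0 0 0;0.0167 0 0 0 0 0;0.0167 0 0 0 0 0;0.0167 0 0 0 0 0;0.0133 0 0 0 0 0;0.0133 0 0 0 0 0"
}}

```text
time_s: 8.9
ee_pos: [0.586, 0.0242, 0.182]
eef_rot: [-3.142, 0.0, 0.081]
force: [-0.5, 0.2, 0.6]
grip_width: 0.0939
grip_force: 0.1
```

Call:
{"name": "shift_gripper", "arguments": {
  "increments": "0.0133 0 0 0 0 0;0.0133 0 0 0 0 0;0.0133 0 0 0 0 0;0.0133 0 0 0 0 0;0 0 0 0 0 0"
}}

```text
time_s: 9.4
ee_pos: [0.602, 0.0255, 0.1819]
eef_rot: [-3.142, 0.0, 0.081]
force: [-0.5, -0.3, 0.7]
grip_width: 0.0944
grip_force: 0.0
```

In the tool's units: 0.003 m / 0.3 = 0.01, 0.002 m / 0.3 = 0.0067.

Call:
{"name": "shift_gripper", "arguments": {
  "increments": "0.01 0 0 0 0 0;0.01 0 0 0 0 0;0.01 0 0 0 0 0;0.01 0 0 0 0 0;0.0067 0 0 0 0 0;0 0 0 0 0 0"
}}

```text
time_s: 10.0
ee_pos: [0.6158, 0.0266, 0.182]
eef_rot: [3.142, 0.0, 0.081]
force: [-0.1, 0.3, 0.5]
grip_width: 0.0938
grip_force: 0.0
```

Call:
{"name": "shift_gripper", "arguments": {
  "increments": "-0.0667 0 0 0 0 0;-0.1333 0 0 0 0 0;-0.1333 0 0 0 0 0;-0.1333 0 0 0 0 0;-0.1333 0 0 0 0 0;0 0 0 0 0 0;0 0 0 0 0 0"
}}

```text
time_s: 10.7
ee_pos: [0.4364, 0.012, 0.1827]
eef_rot: [3.141, -0.002, 0.081]
force: [0.4, 0.8, 0.5]
grip_width: 0.0941
grip_force: 0.0
```

Run:
```python
from geo import *
import cv2
a=[cam(n)["pixels"] for n in("side","top")]; a=[a[0][80:320,150:430],a[1][100:300,200:480]]
cv2.imwrite("pics/p3.png",cv2.resize(np.vstack(a),None,fx=1.35,fy=1.35))
```

```text
(no output)
```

View pics/p3.png

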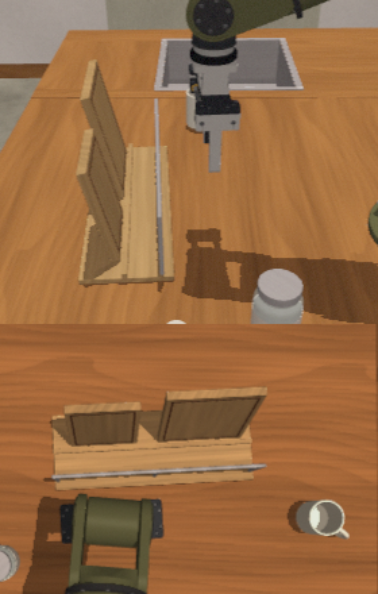

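Both boards look to be leaning back, with the mug and jar unmoved. I'll do a quick numeric check of the top edges, then hand in.

Run:
```python
from geo import *
o=np.array([.617,-.080]);ex=np.array([np.cos(.081),np.sin(.081)])
for n,u,v,z in [("small",104,410.5,.206),("large",215,398,.246)]:
    p=plane("top",(200+u/1.35,100+(v-324)/1.35),z); print(n,p,"front top edge stand x",(p[:2]-o)@ex)
```

```text
small [0.64717219 0.02883487 0.206     ] front top edge stand x 0.03887924843556652
large [ 0.66904078 -0.18014657  0.246     ] front top edge stand x 0.043767150223983864
```

```bash
python3 -c "
from station import ctrl, viewer, order
print(order.hand_in())"
```

```text
the job is handed in; nothing more can be done
None
```

Both boards were pushed back and lean on their backrests, measured top edges about 39 mm (small) and 44 mm (large) behind the groove, and the job is handed in; the hand-in returned no verdict.

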